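# Refit the mesh filter of a bench dust box

## Robot

A 6-joint arm with a two-finger parallel gripper is mounted at the origin on the work surface; the furniture and walls round the work are solid. World frame = base frame: x ahead of the robot, y to its left, z up, the work surface at z = 0. Lengths are in m, angles in degrees, forces in N, time in s.
With the tool pointing down it reaches from about 0.25 to 0.8 m from the base axis. Payload 3.9 kg.
Tool frame: the origin (TCP) lies between the finger pads; the fingertips stand 11 mm ahead of it and the grasp point (between the pads) lies 8 mm behind it; z points along the fingers, y is the line along which they close (so a half turn about z gives the same grasp; the last joint's range is limited). The gripper opens to 85 mm and grips with 20 to 120 N. Pads are 22 mm wide; open, the fingers measure 114 mm over their backs; the gripper's body (76 mm by 85 mm) begins 54 mm behind the grasp point. The pads swing forward as they close: fully open they stand 13 mm farther back than shut.
Start: joints at [68.698, 14.897, -7.913, 67.191, 0, 90], TCP at [0.191, 0.489, 0.242] pointing down, gripper open.
Joint ranges: [-159.42, 159.42], [-47.68, 98.78], [-73.54, 78.23], [-108.79, 121.32], [-90, 84.71], [-180, 180]. Speed limits (degrees/s): [147.25, 147.25, 180, 180, 180, 180].

## Interface

Orientations are given as a 3x3 rotation matrix whose columns are the frame's x, y, z axes.
In Python, from plant import ctrl gives the robot as it stands.
- The arm moves only by the shell command python3 -m jog 'ROWS'. ROWS is JSON, a list of rows, each an object of numbers: "tx", "ty", "tz": the shift along the tool's x, y, z normalised to -1 to 1, where 1 is 0.3 m; "ax", "ay", "az": the turn, a rotation vector about the tool's x, y, z normalised to -1 to 1, where 1 is 2 pi rad; "grip": the opening, from 0 (shut) to 1 (fully open). In form: [{"tx": .., "ty": .., "tz": .., "ax": .., "ay": .., "az": .., "grip": ..}, ...]. A call has 1 to 10 rows; each row is the pose to reach, as a shift and turn from the pose commanded when the call began, along the tool's axes at that moment, turning the shorter way round; what a row does not reach only later rows make up. A row lasts 1/12 s, in which the tool goes at most 41.7 mm and 7.16 degrees, less where a joint would pass 70% of its speed; a pose out of reach is approached as far as the arm can. A call with a number of a shift or a turn outside -1 to 1 is refused whole. A call with a gripper value outside its range is refused whole. The fingers move at their own pace and stop on an object; the grip force is fixed at half the most. Time passes only in rows, so rows that repeat a pose let the fingers close. It gives the time, the measured TCP pose, the force, the opening and the grip force at its end, in the units of the state.
- ctrl.get_obs(): the state, without advancing time (a new reading comes with each control period).
- ctrl.snapshot(name): name is "side" or "top" or "wrist"; returns the picture (384x512x3 uint8, red, green, blue); there is no depth.
- ctrl.calibration(name): a dict with "vertical_fov" (degrees; the focal length in pixels is half the picture's height over the tangent of half this angle, whatever the lens; pixels are square), "cx", "cy" (the principal point, pixels), "k1" (the pictures are not rectified: a ray, as slopes to the right and down, at radius r is drawn at 1 + k1 r^2 times it, then the intrinsics apply), "origin" and "orientation" of the camera in the world. Camera axes: x right, y down, z forward; pixel columns grow to the right and rows downward; lengths in m; the calibration is good to about 2 mm. A picture is of the moment at which its call begins: read the wrist's pose just before it. calibration takes no time and is no camera call; for the wrist camera it gives the pose at the moment of the call.
- ctrl.sign_off(): hands the job in; it is judged then, once.
The state is a dict: "time_s": time; "q": joint angles; "joint_vel": joint speeds; "joint_efforts": joint torques, N m; "ee_pos": TCP position; "tool_rot": TCP orientation; "wrist_force": force on the tool from outside, world axes, zero at the start; "torque": the same for the moment, N m; "opening": finger opening in m; "grasp_force": force on a finger pad.
Only numpy, scipy, OpenCV 4.12 (cv2) and the standard library are available. Lean on these libraries where they do the work, as an engineer would, in place of code of your own. Each camera call takes 0.05 s, during which the arm holds its last target. There are 200 camera calls.

## Task

Refit the metal mesh filter in the bench dust box. It is longer than the opening, so go in tilted: work its plain end, the one farther from the black grip, under the deep lip on the robot's side, press back the sprung rail there until it stops, swing the grip end down past the shallow lip at the wall side, and let the rail bring the filter back under that lip until it meets the back wall and lies flat on its ledges, held under both lips, released. Handle it gently, without ramming or forcing it against the box or its rail, and leave the things around it where they are.

Things in the scene. Friction and masses are not known exactly. Their poses are not given: they have to be found in the camera images.
- filter_panel: Flat aluminium mesh filter panel, 176 x 120 x 8 mm (x, y, z), 0.2 to 0.4 kg, lying on the table, grip up. Origin under its centre, on the underside; z out of the grip face. The upright black grip, 64 (x) x 12 (y) x 34 mm tall, has its centre 20 mm from the panel's centre towards +x (the grip end; the -x end is the plain end) and its top 42 mm above the underside.
- dust_box: Grey dust box, 205 x 144 x 60 mm, fixed to the table. Origin on the table under the centre of its top opening; +x points away from the robot to the wall, z up. Side walls of the well 128 mm apart (panel play 4 mm each side). Ledges with tops 42 mm above the table: front x -105 to -66 mm, back +70 to +88 mm, sides 10 mm wide. It bears 60 N from the panel in all; a 15 N push is plenty.
- opening (a point): Centre of the dust box's top opening, at rim height (x = 0, y = 0, z = 60 mm of the box). The opening runs 160 mm along x between the free edges of two lips, the deep front lip at x = -80 mm and the back lip at +80 mm; both are 3 mm thick, undersides at z = 57 mm (15 mm above the ledges). The front lip covers everything from x = -105 to -80 mm.
- back_lip (a point): Middle of the free lower edge of the shallow back lip, at x = +80, z = 57 mm of the box; 3 mm thick. The back wall's inner face is 8 mm behind it, at x = +88 mm. For the panel's grip end to pass down in front of this lip, the plain end must be at x = -96 mm or beyond, within the last 2 mm before the rail's stop: press on until the stop is felt.
- seat (a point): Where the underside of the panel's centre belongs: x = 0, y = 0, z = 42 mm of the box (the ledges' height), panel x along box x. There its grip end touches the back wall and 8 mm of each end lie under a lip, with the rail still pressing about 6 N. Borne down hard, the panel sticks to the ledges and will not slide home; let go while raised, its grip end may hang on the wall by friction.
- panel_front_edge (a point): Middle of the lower edge of the panel's plain end (x = -88 mm of the panel). This end goes under the front lip and presses the sprung rail hidden there: 122 mm wide, 13 mm tall, on the front ledge, its face at box x = -85 mm at rest and -98 mm at its stop; it pushes to +x with about 4 N at first, 12 N at the stop, rigid beyond, and carries an unheld panel home.
- panel_back_edge (a point): Middle of the lower edge of the panel's grip end (+88 mm along its x from its origin).
- spool: Wire spool, 68 mm wide and 68 mm tall, standing behind the work at the wall; to be left alone. Origin under its centre. Left of it stands a drawer cabinet 295 mm tall, its front at world x = 0.50 m, its near end at y = 0.21 m: carry the panel clear of that corner.
- thread_spool: Smaller wire spool, 51 mm wide and 47 mm tall, standing on the right; to be left alone. Origin under its centre.
- window_tin: Round aluminium tin with a window lid, 75 mm wide and 22 mm tall; to be left alone. Origin under its centre.

How it is judged (in metres and radians):
On the way:
1. the filter is lifted and its plain end is tilted in under the front lip with the sprung rail pressed back at least 6 mm (x of panel_front_edge in the frame of dust_box below -0.091 m and z of panel_front_edge in the frame of dust_box between 0.036 and 0.052 m and angle between filter_panel's own z axis and vertical above 0.06 rad), for 0.1 s.
At the end, for the whole second after the job is handed in: the filter lies flat (within 0.03 rad) on the ledges, both ends within 4 mm of ledge height, its grip end within 3 mm of the back wall (5 mm or more under the back lip), its plain end under the front lip, at rest and let go (x of panel_back_edge in the frame of dust_box above 0.085 m and x of panel_front_edge in the frame of dust_box below -0.083 m and z of panel_back_edge in the frame of dust_box between 0.038 and 0.046 m and z of panel_front_edge in the frame of dust_box between 0.038 and 0.046 m and angle between the z axis of filter_panel and the z axis of dust_box, either way round below 0.03 rad and angle between filter_panel's own z axis and vertical below 0.03 rad and linear speed of filter_panel below 0.02 m/s); the robot touches nothing.
It fails at once if the filter presses or strikes the dust box or its rail with more than 60 N (contact force between filter_panel and dust_box above 60 N).
It fails at once if the robot itself presses on the dust box with more than 15 N (contact force between any of the fingers, the arm and dust_box above 15 N).
It fails at once if a thing standing around is moved by more than 25 mm (distance of any of spool, thread_spool, window_tin from where it was at the start of the episode above 0.025 m).
It also fails if it takes over 72 s, if anything falls off the work surface, if the arm or the gripper's body presses on something with over 40 N, if the wrist force passes 120 N, or if a joint passes its speed limit or range.

## Working session

There is one attempt and no reset: what is moved stays moved. The work goes in short steps, Python scripts to look and compute and a shell command to move; the robot and the scene stay as the last step left them, time stands still between calls to the robot, and variables do not carry over. Pictures are saved under pics/ and viewed, at most 10 in all, crops included, and the job is handed in when it is done.

```bash
ls; mkdir -p pics; python3 - <<'E'
from plant import ctrl
import cv2
for n in("top","side"):
    im=ctrl.snapshot(n); cv2.imwrite(f"pics/{n}0.png",cv2.resize(im[:,:,::-1],(800,600),interpolation=cv2.INTER_CUBIC))
    print(n,ctrl.calibration(n))
o=ctrl.get_obs(); print(o)
E
```

```text
pics
top {'vertical_fov': 46.616523714009816, 'cx': 258.16089920037945, 'cy': 184.31182010692848, 'k1': -0.13037903903003004, 'origin': array([0.10221619, 0.03408772, 1.47940627]), 'orientation': array([[-0.01155646, -0.97584834,  0.21814323],
       [-0.99991752,  0.01250059,  0.00294843],
       [-0.00560414, -0.21809116, -0.97591231]])}
side {'vertical_fov': 50.338517145538404, 'cx': 260.0142829168606, 'cy': 193.82928139768143, 'k1': -0.009849560824926586, 'origin': array([-0.06131136, -0.73154615,  0.71991697]), 'orientation': array([[ 0.83793137, -0.32285318,  0.44004186],
       [-0.54572645, -0.48481203,  0.68347636],
       [-0.00732493, -0.81284877, -0.58242873]])}
{'time_s': 0.1, 'q': array([ 6.86962821e+01,  1.49348802e+01, -7.97645254e+00,  6.71906809e+01,
       -1.38787593e-03,  8.99995692e+01]), 'joint_vel': array([ 0.09870162, -0.04838449,  0.13560616, -0.07187076, -0.00697007,
       -0.04742728]), 'joint_efforts': array([ 3.43324446e-04, -4.06508052e+01,  2.54527795e+01,  1.00995839e-02,
       -3.00032502e-05, -3.42693873e-08]), 'ee_pos': array([0.19053563, 0.4885843 , 0.24153412]), 'tool_rot': array([[-9.31670402e-01,  3.63304105e-01, -6.24299052e-04],
       [ 3.63304641e-01,  9.31668909e-01, -1.66761010e-03],
       [-2.42095781e-05, -1.78047371e-03, -9.99998415e-01]]), 'wrist_force': array([ 0.26853821, -0.1621034 , -0.0499957 ]), 'torque': array([ 0.0459676 ,  0.0547118 , -0.04760037]), 'grasp_force': 0.0, 'opening': 0.08522309980296949}
```

View pics/top0.png

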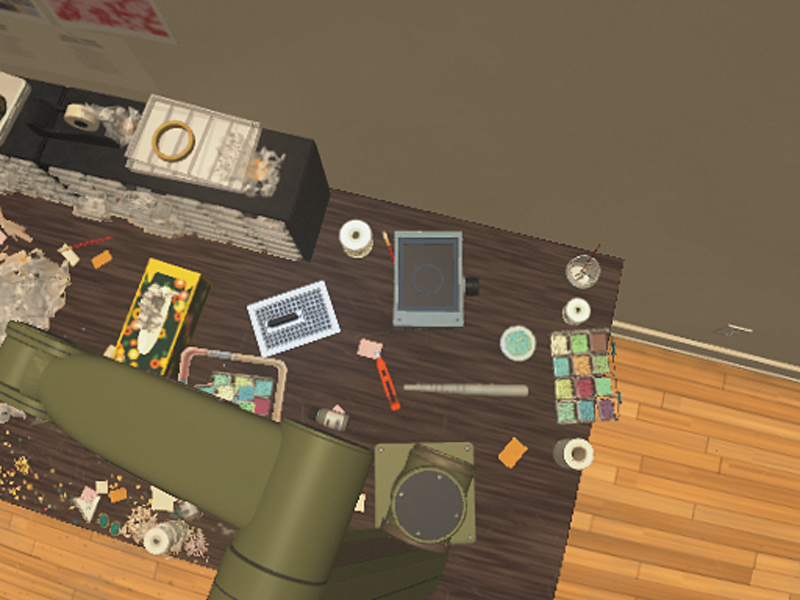

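View pics/side0.png

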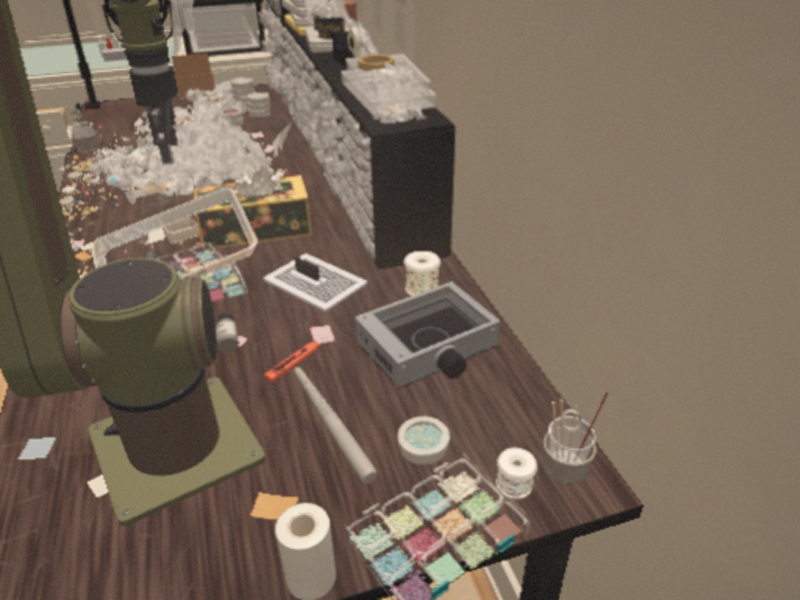

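The top view shows the panel at about (294,319), its grip nearer the left end, and the box at about (428,278). I'll enlarge both for corners.

```bash
cat > h.py <<'E'
import numpy as np,cv2
from plant import ctrl
def K(c):
    f=192/np.tan(np.radians(c["vertical_fov"]/2)); return np.array([[f,0,c["cx"]],[0,f,c["cy"]],[0,0,1.]])
def ray(c,uv):
    k=K(c); d=(np.array(uv,float)-k[:2,2])/k[0,0]; s=d.copy()
    for _ in range(30): s=d/(1+c["k1"]*(s@s))
    return c["orientation"]@np.array([s[0],s[1],1])
def onz(c,uv,z):
    r=ray(c,uv); o=c["origin"]; return o+r*(z-o[2])/r[2]
def proj(c,P):
    p=c["orientation"].T@(np.array(P,float)-c["origin"]); s=p[:2]/p[2]; k=K(c)
    return s*(1+c["k1"]*(s@s))*k[0,0]+k[:2,2]
E
python3 - <<'E'
from h import *
im=cv2.imread("pics/top0.png")
im=ctrl.snapshot("top")[:,:,::-1]
a=cv2.resize(im[175:235,150:225],(750,600),interpolation=cv2.INTER_CUBIC)
b=cv2.resize(im[140:215,240:315],(600,600),interpolation=cv2.INTER_CUBIC)
cv2.imwrite("pics/a.png",a);cv2.imwrite("pics/b.png",b)
E
```

```text
(no output)
```

View pics/a.png

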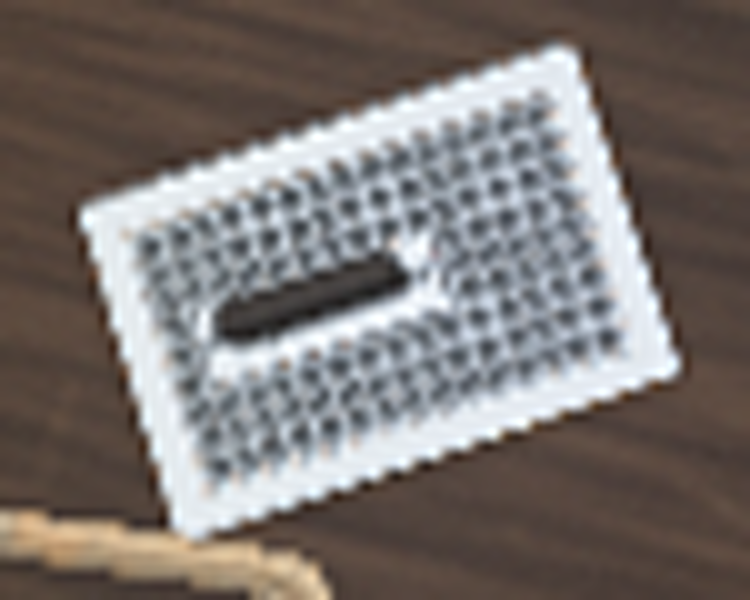

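View pics/b.png

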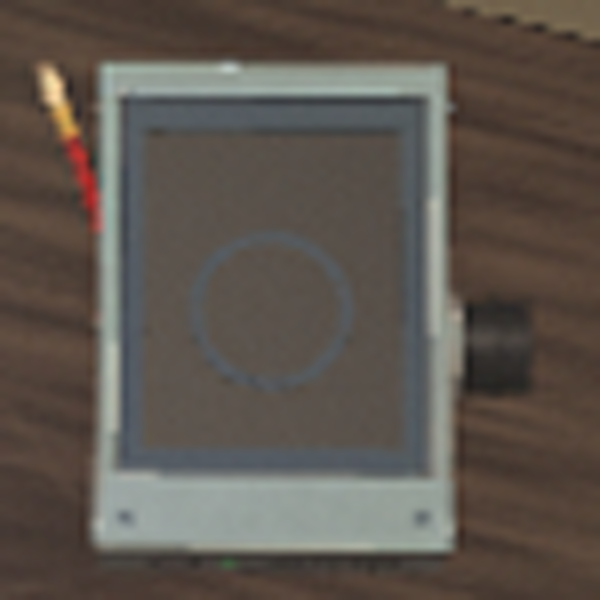

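Panel corners in the crop: (82,208), (572,42), (683,372), (187,538); grip ends (215,322) and (408,270). Box opening corners: (122,95), (428,95), (433,472), (115,472); outer rim corners: (100,63), (447,63), (456,550), (95,547).

```bash
python3 - <<'E'
from h import *
from scipy.optimize import least_squares
c=ctrl.calibration("top")
def px(p,s,o): return (np.array(p)+.5)/s-.5+np.array(o)
def fit(loc,uv,x0):
    f=lambda v:np.concatenate([proj(c,[v[0]+np.cos(v[2])*x-np.sin(v[2])*y,v[1]+np.sin(v[2])*x+np.cos(v[2])*y,z])-u for (x,y,z),u in zip(loc,uv)])
    r=least_squares(f,x0); print(r.x[:2].round(4),np.degrees(r.x[2]).round(2),r.fun.round(2))
A=[px(p,10,(150,175)) for p in [(82,208),(572,42),(683,372),(187,538)]]
# image up=+x world, left=+y. panel +x = left end
fit([(.088,-.06,.008),(-.088,-.06,.008),(-.088,.06,.008),(.088,.06,.008)],A,[.4,.2,1.9])
g=[px(p,10,(150,175)) for p in [(215,322),(408,270)]]
fit([(.052,0,.042),(-.012,0,.042)],g,[.4,.2,1.9])
B=[px(p,8,(240,140)) for p in [(122,95),(428,95),(433,472),(115,472)]]
fit([(.08,.064,.06),(.08,-.064,.06),(-.08,-.064,.06),(-.08,.064,.06)],B,[.45,0,0])
B=[px(p,8,(240,140)) for p in [(100,63),(447,63),(456,550),(95,547)]]
fit([(.1,.072,.06),(.1,-.072,.06),(-.105,-.072,.06),(-.105,.072,.06)],B,[.45,0,0])
for n,p,z in [("panelcorner",A[0],.008)]: print(onz(c,p,z))
E
```

```text
[0.3683 0.2768] 108.55 [ 0.06 -0.02  0.2  -0.13  0.04 -0.17 -0.3   0.31]
[0.365  0.2747] 104.75 [ 0.26 -0.06 -0.26  0.06]
[ 0.4511 -0.0136] -1.06 [-0.23 -0.23  0.05 -0.01 -0.05  0.22  0.22  0.  ]
[ 0.4449 -0.0135] -0.92 [ 0.08 -0.14 -0.04  0.   -0.27 -0.05  0.24  0.19]
[0.39711707 0.37953886 0.008     ]
```

```bash
cat >> h.py <<'E'
from scipy.spatial.transform import Rotation as R
def rot(h,tilt=0,flip=False):
    """tool pointing down, carried panel's x heading h deg, panel pitched grip-end-up by tilt; flip: tool x = -panel x"""
    px=R.from_euler('z',h,degrees=True).as_matrix()@R.from_euler('y',-tilt,degrees=True).as_matrix()
    s=-1 if flip else 1
    x=s*px[:,0]; z=-px[:,2]; return np.c_[x,np.cross(z,x),z]
def row(pos,Rt):
    o=ctrl.get_obs(); R0=o["tool_rot"]
    t=R0.T@(np.array(pos)-o["ee_pos"])/.3; a=R.from_matrix(R0.T@Rt).as_rotvec()/(2*np.pi)
    print(dict(zip(["tx","ty","tz","ax","ay","az"],[*t.round(4),*a.round(4)])))
def st():
    o=ctrl.get_obs(); r=o["tool_rot"]; print(round(o["time_s"],2),"pos",o["ee_pos"].round(4),"q",o["q"].round(1),"F",o["wrist_force"].round(1),"T",o["torque"].round(2),"open",round(o["opening"],4),"gf",round(o["grasp_force"],1),"zx",r[:,2].round(4),"h",np.degrees(np.arctan2(r[1,0],r[0,0])).round(2))
E
python3 -m jog '[{"az":0.02,"grip":1},{"az":0.02,"grip":1}]'; python3 -c "
from h import *; st(); row([.362,.295,.2],rot(108.5)); row([.362,.295,.2],rot(108.5,flip=True))"
```

```text
0.15 pos [0.1905 0.4886 0.2417] q [68.7 14.9 -8.  67.2  0.  90. ] F [-0.4 -1.   0.4] T [0.04 0.03 0.  ] open 0.0857 gf 0.0 zx [-6.0e-04 -1.4e-03 -1.0e+00] h 158.7
{'tx': np.float64(-0.767), 'ty': np.float64(-0.3935), 'tz': np.float64(0.1394), 'ax': np.float64(-0.0002), 'ay': np.float64(0.0001), 'az': np.float64(0.1394)}
{'tx': np.float64(-0.767), 'ty': np.float64(-0.3935), 'tz': np.float64(0.1394), 'ax': np.float64(-0.0001), 'ay': np.float64(-0.0003), 'az': np.float64(-0.3606)}invalid input
```

```bash
python3 -m jog '[{"tx":0,"ty":0,"tz":0,"ax":0,"ay":0,"az":0.02,"grip":1},{"tx":0,"ty":0,"tz":0,"ax":0,"ay":0,"az":0.02,"grip":1}]'; python3 -c "
from h import *; st(); row([.362,.295,.2],rot(108.5)); row([.362,.295,.2],rot(108.5,flip=True))"
```

```text
time_s: 0.32
ee_pos: [0.1906, 0.4889, 0.2419]
tool_rot: [[-0.878, 0.479, -0.0], [0.479, 0.878, -0.001], [-0.0, -0.001, -1.0]]
wrist_force: [0.0, -0.3, 0.4]
opening: 0.0852
grasp_force: 0.0
0.32 pos [0.1906 0.4889 0.2419] q [68.7 14.9 -7.9 67.2  0.  97.3] F [ 0.  -0.3  0.4] T [ 0.02 -0.    0.04] open 0.0852 gf 0.0 zx [-3.e-04 -8.e-04 -1.e+00] h 151.37
{'tx': np.float64(-0.811), 'ty': np.float64(-0.2934), 'tz': np.float64(0.1401), 'ax': np.float64(-0.0001), 'ay': np.float64(0.0001), 'az': np.float64(0.1191)}
{'tx': np.float64(-0.811), 'ty': np.float64(-0.2934), 'tz': np.float64(0.1401), 'ax': np.float64(-0.0001), 'ay': np.float64(-0.0002), 'az': np.float64(-0.3809)}
```

```bash
python3 -m jog '[{"tx":-0.811,"ty":-0.293,"tz":0,"ax":0,"ay":0,"az":-0.381,"grip":1},{"tx":-0.811,"ty":-0.293,"tz":0,"ax":0,"ay":0,"az":-0.381,"grip":1},{"tx":-0.811,"ty":-0.293,"tz":0,"ax":0,"ay":0,"az":-0.381,"grip":1},{"tx":-0.811,"ty":-0.293,"tz":0,"ax":0,"ay":0,"az":-0.381,"grip":1},{"tx":-0.811,"ty":-0.293,"tz":0,"ax":0,"ay":0,"az":-0.381,"grip":1},{"tx":-0.811,"ty":-0.293,"tz":0,"ax":0,"ay":0,"az":-0.381,"grip":1},{"tx":-0.811,"ty":-0.293,"tz":0,"ax":0,"ay":0,"az":-0.381,"grip":1},{"tx":-0.811,"ty":-0.293,"tz":0,"ax":0,"ay":0,"az":-0.381,"grip":1},{"tx":-0.811,"ty":-0.293,"tz":0,"ax":0,"ay":0,"az":-0.381,"grip":1},{"tx":-0.811,"ty":-0.293,"tz":0,"ax":0,"ay":0,"az":-0.381,"grip":1}]' >/dev/null; python3 -c "
from h import *; st(); row([.362,.295,.2],rot(108.5,flip=True))"
```

```text
1.15 pos [0.3631 0.2948 0.2422] q [ 39.1   9.3 -15.3  65.4   0.    1.2] F [ 0.7 -0.1  0.2] T [-0.08  0.01  0.02] open 0.0852 gf 0.0 zx [-3.e-04 -2.e-04 -1.e+00] h -142.14
{'tx': np.float64(0.0025), 'ty': np.float64(0.0028), 'tz': np.float64(0.1406), 'ax': np.float64(0.0), 'ay': np.float64(-0.0), 'az': np.float64(-0.1962)}
```

```bash
python3 -m jog '[{"tx":0.0025,"ty":0.003,"tz":0.14,"ax":0,"ay":0,"az":-0.196,"grip":1},{"tx":0.0025,"ty":0.003,"tz":0.14,"ax":0,"ay":0,"az":-0.196,"grip":1},{"tx":0.0025,"ty":0.003,"tz":0.14,"ax":0,"ay":0,"az":-0.196,"grip":1},{"tx":0.0025,"ty":0.003,"tz":0.14,"ax":0,"ay":0,"az":-0.196,"grip":1},{"tx":0.0025,"ty":0.003,"tz":0.14,"ax":0,"ay":0,"az":-0.196,"grip":1},{"tx":0.0025,"ty":0.003,"tz":0.14,"ax":0,"ay":0,"az":-0.196,"grip":1},{"tx":0.0025,"ty":0.003,"tz":0.14,"ax":0,"ay":0,"az":-0.196,"grip":1},{"tx":0.0025,"ty":0.003,"tz":0.14,"ax":0,"ay":0,"az":-0.196,"grip":1},{"tx":0.0025,"ty":0.003,"tz":0.14,"ax":0,"ay":0,"az":-0.196,"grip":1},{"tx":0.0025,"ty":0.003,"tz":0.14,"ax":0,"ay":0,"az":-0.196,"grip":1}]' >/dev/null; python3 - <<'E'
from h import *
st(); c=ctrl.calibration("wrist"); im=ctrl.snapshot("wrist")
cv2.imwrite("pics/w1.png",cv2.resize(im[:,:,::-1],(800,600),interpolation=cv2.INTER_CUBIC))
import pickle; pickle.dump(c,open("w1.pkl","wb")); print(c)
E
```

```text
1.98 pos [0.3613 0.2959 0.2002] q [ 39.3  10.6 -20.1  59.3  -0.  -69.2] F [ 0.2 -0.3  0.4] T [ 0.   -0.06  0.04] open 0.0851 gf 0.0 zx [-3.e-04 -2.e-04 -1.e+00] h -71.47
{'vertical_fov': 64.55734006254688, 'cx': 253.51470803630306, 'cy': 193.82850586247628, 'k1': -0.01908095152466271, 'origin': array([0.38273519, 0.22851215, 0.3305875 ]), 'orientation': array([[-0.94768124, -0.30637366, -0.08964067],
       [-0.31921674,  0.91039879,  0.2632009 ],
       [ 0.00097094,  0.27804536, -0.96056746]])}
```

View pics/w1.png

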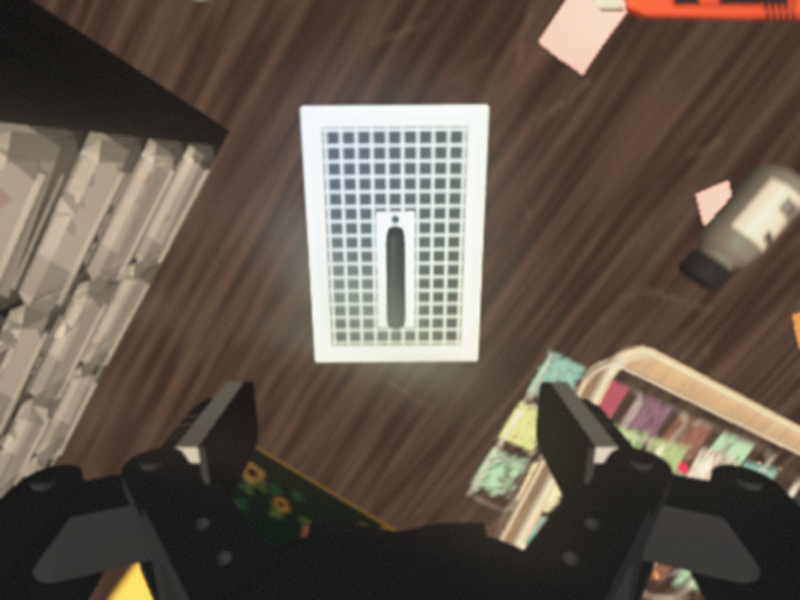

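Wrist view: panel corners at (301,106), (489,104), (477,361), (315,362), grip top from (395,228) to (395,327) in the 800x600 picture.

```bash
cat >> h.py <<'E'
from scipy.optimize import least_squares
def fit(c,loc,uv,x0):
    f=lambda v:np.concatenate([proj(c,[v[0]+np.cos(v[2])*x-np.sin(v[2])*y,v[1]+np.sin(v[2])*x+np.cos(v[2])*y,z])-u for (x,y,z),u in zip(loc,uv)])
    r=least_squares(f,x0); print(r.x[:2].round(4),np.degrees(r.x[2]).round(2),r.fun.round(2)); return r.x
def big(p): return (np.array(p)+.5)*.64-.5
E
python3 - <<'E'
from h import *; import pickle
c=pickle.load(open("w1.pkl","rb"))
# image left = camera +... check sign: panel -y side
A=[big(p) for p in [(301,106),(489,104),(477,361),(315,362)]]
v=fit(c,[(-.088,-.06,.008),(-.088,.06,.008),(.088,.06,.008),(.088,-.06,.008)],A,[.368,.277,1.9])
g=fit(c,[(-.012,0,.042),(.052,0,.042)],[big(p) for p in [(395,228),(395,327)]],v)
h=np.degrees(v[2]); p=v[:2]+.02*np.array([np.cos(v[2]),np.sin(v[2])]); print(p,h)
row([*p,.06],rot(h,flip=True)); row([*p,.022],rot(h,flip=True))
E
```

```text
[0.3669 0.2765] 108.91 [-0.63 -0.59  0.36  0.03  0.62  0.48 -0.31  0.38]
[0.368  0.2741] 108.57 [ 0.   -0.34 -0.    0.38]
[0.36037983 0.29537164] 108.908744656987
{'tx': np.float64(0.0006), 'ty': np.float64(0.0034), 'tz': np.float64(0.4672), 'ax': np.float64(0.0001), 'ay': np.float64(-0.0), 'az': np.float64(-0.0007)}
{'tx': np.float64(0.0006), 'ty': np.float64(0.0034), 'tz': np.float64(0.5939), 'ax': np.float64(0.0001), 'ay': np.float64(-0.0), 'az': np.float64(-0.0007)}
```

```bash
python3 -m jog '[{"tx":0.0006,"ty":0.0034,"tz":0.13,"ax":0,"ay":0,"az":0,"grip":0.5},{"tx":0.0006,"ty":0.0034,"tz":0.27,"ax":0,"ay":0,"az":0,"grip":0.5},{"tx":0.0006,"ty":0.0034,"tz":0.4,"ax":0,"ay":0,"az":0,"grip":0.5},{"tx":0.0006,"ty":0.0034,"tz":0.48,"ax":0,"ay":0,"az":0,"grip":0.5},{"tx":0.0006,"ty":0.0034,"tz":0.54,"ax":0,"ay":0,"az":0,"grip":0.5},{"tx":0.0006,"ty":0.0034,"tz":0.594,"ax":0,"ay":0,"az":0,"grip":0.5},{"tx":0.0006,"ty":0.0034,"tz":0.594,"ax":0,"ay":0,"az":0,"grip":0.5},{"tx":0.0006,"ty":0.0034,"tz":0.594,"ax":0,"ay":0,"az":0,"grip":0},{"tx":0.0006,"ty":0.0034,"tz":0.594,"ax":0,"ay":0,"az":0,"grip":0},{"tx":0.0006,"ty":0.0034,"tz":0.594,"ax":0,"ay":0,"az":0,"grip":0}]' ; python3 -m jog '[{"tx":0,"ty":0,"tz":0,"ax":0,"ay":0,"az":0,"grip":0},{"tx":0,"ty":0,"tz":0,"ax":0,"ay":0,"az":0,"grip":0},{"tx":0,"ty":0,"tz":0,"ax":0,"ay":0,"az":0,"grip":0},{"tx":0,"ty":0,"tz":0,"ax":0,"ay":0,"az":0,"grip":0}]' 
```

```text
time_s: 2.87
ee_pos: [0.3616, 0.2964, 0.0234]
tool_rot: [[0.309, -0.951, 0.002], [-0.951, -0.309, 0.002], [-0.001, -0.002, -1.0]]
wrist_force: [0.5, 0.4, -3.0]
opening: 0.0107
grasp_force: 58.4
time_s: 3.2
ee_pos: [0.3615, 0.2963, 0.0233]
tool_rot: [[0.309, -0.951, 0.002], [-0.951, -0.309, 0.002], [-0.001, -0.003, -1.0]]
wrist_force: [0.6, 0.0, 6.3]
opening: 0.011
grasp_force: 59.5
```

```bash
python3 -c "
from h import *; st(); row([.33,.2,.17],rot(60,flip=True));"
```

```text
3.2 pos [0.3615 0.2963 0.0233] q [ 39.3  21.5 -36.   32.4   0.  -68.7] F [0.6 0.  6.3] T [-0.09  0.16  0.04] open 0.011 gf 59.5 zx [ 0.0022  0.0018 -1.    ] h -71.99
{'tx': np.float64(0.2724), 'ty': np.float64(0.1979), 'tz': np.float64(-0.4897), 'ax': np.float64(-0.0003), 'ay': np.float64(0.0003), 'az': np.float64(0.1334)}
```

```bash
python3 -m jog '[{"tx":0,"ty":0,"tz":-0.1,"ax":0,"ay":0,"az":0,"grip":0},{"tx":0,"ty":0,"tz":-0.22,"ax":0,"ay":0,"az":0,"grip":0},{"tx":0,"ty":0,"tz":-0.35,"ax":0,"ay":0,"az":0,"grip":0},{"tx":0.03,"ty":0.02,"tz":-0.47,"ax":0,"ay":0,"az":0.01,"grip":0},{"tx":0.1,"ty":0.07,"tz":-0.5,"ax":0,"ay":0,"az":0.03,"grip":0},{"tx":0.17,"ty":0.12,"tz":-0.5,"ax":0,"ay":0,"az":0.05,"grip":0},{"tx":0.23,"ty":0.17,"tz":-0.5,"ax":0,"ay":0,"az":0.07,"grip":0},{"tx":0.272,"ty":0.198,"tz":-0.5,"ax":0,"ay":0,"az":0.09,"grip":0},{"tx":0.272,"ty":0.198,"tz":-0.5,"ax":0,"ay":0,"az":0.11,"grip":0},{"tx":0.272,"ty":0.198,"tz":-0.5,"ax":0,"ay":0,"az":0.125,"grip":0}]';python3 -c "
from h import *; st(); row([.39,.0,.17],rot(-1,flip=True));"
```

```text
time_s: 4.03
ee_pos: [0.3281, 0.1982, 0.172]
tool_rot: [[-0.46, -0.888, -0.001], [-0.888, 0.46, -0.0], [0.001, 0.001, -1.0]]
wrist_force: [0.0, 0.5, -2.4]
opening: 0.0112
grasp_force: 59.4
4.03 pos [0.3281 0.1982 0.172 ] q [ 31.1   3.8 -32.8  53.4   0.  -31.5] F [ 0.   0.5 -2.4] T [0.07 0.02 0.03] open 0.0112 gf 59.4 zx [-8.e-04 -4.e-04 -1.e+00] h -117.39
{'tx': np.float64(0.4917), 'ty': np.float64(-0.4872), 'tz': np.float64(0.0068), 'ax': np.float64(0.0), 'ay': np.float64(-0.0002), 'az': np.float64(0.1767)}
```

```bash
cat >> h.py <<'E'
BOX=np.array([.450,-.0136,0]); BH=-1.0; L=np.array([.0205,0,.0233])
B=R.from_euler('z',BH,degrees=True).as_matrix()
def front(x,z,tilt,y=0):
    """jog row and TCP for plain-end lower edge at box x,y,z with given tilt (deg)"""
    Rt=rot(BH,tilt,True); P=np.c_[-Rt[:,0],Rt[:,1],-Rt[:,2]]
    p=BOX+B@np.array([x,y,z])+P@(L+[.088,0,0]); print(p.round(4)); row(p,Rt)
def edges():
    o=ctrl.get_obs(); Rt=o["tool_rot"]; P=np.c_[-Rt[:,0],Rt[:,1],-Rt[:,2]]
    f=lambda q:(B.T@(o["ee_pos"]+P@(np.array(q)-L)-BOX)*1000).round(1)
    print("front",f([-.088,0,0]),"back",f([.088,0,0]),"tilt",np.degrees(np.arcsin(P[2,0])).round(2),"yaw",(np.degrees(np.arctan2(P[1,0],P[0,0]))-BH).round(2),"roll",np.degrees(P[2,1]).round(2),"F",o["wrist_force"].round(1),"t",round(o["time_s"],2))
E
python3 -c "
from h import *; edges(); front(-.07,.12,10)"
```

```text
front [-173.8  112.4  148.8] back [-95.6 270.1 148.7] tilt -0.04 yaw 63.61 roll 0.03 F [ 0.   0.5 -2.4] t 4.03
[ 0.4828 -0.0142  0.1618]
{'tx': np.float64(0.3913), 'ty': np.float64(-0.7836), 'tz': np.float64(0.034), 'ax': np.float64(0.0154), 'ay': np.float64(-0.025), 'az': np.float64(0.1762)}
```

```bash
python3 -m jog '[{"tx":0.05,"ty":-0.1,"tz":0,"ax":0,"ay":0,"az":0.019,"grip":0},{"tx":0.1,"ty":-0.2,"tz":0,"ax":0,"ay":0,"az":0.038,"grip":0},{"tx":0.15,"ty":-0.3,"tz":0,"ax":0,"ay":0,"az":0.057,"grip":0},{"tx":0.2,"ty":-0.4,"tz":0,"ax":0.003,"ay":-0.005,"az":0.076,"grip":0},{"tx":0.25,"ty":-0.5,"tz":0,"ax":0.006,"ay":-0.01,"az":0.095,"grip":0},{"tx":0.3,"ty":-0.6,"tz":0.01,"ax":0.01,"ay":-0.015,"az":0.114,"grip":0},{"tx":0.35,"ty":-0.7,"tz":0.02,"ax":0.013,"ay":-0.02,"az":0.133,"grip":0},{"tx":0.391,"ty":-0.783,"tz":0.034,"ax":0.0154,"ay":-0.025,"az":0.152,"grip":0},{"tx":0.391,"ty":-0.783,"tz":0.034,"ax":0.0154,"ay":-0.025,"az":0.171,"grip":0},{"tx":0.391,"ty":-0.783,"tz":0.034,"ax":0.0154,"ay":-0.025,"az":0.176,"grip":0}]' >/dev/null;python3 - <<'E'
from h import *; st(); edges(); front(-.07,.12,10); front(-.07,.06,10)
im=ctrl.snapshot("top")[:,:,::-1]; 
w=ctrl.snapshot("wrist")[:,:,::-1]; import pickle; pickle.dump(ctrl.calibration("wrist"),open("w2.pkl","wb"))
a=cv2.resize(im[130:230,240:340],(600,600),interpolation=cv2.INTER_CUBIC)
cv2.imwrite("pics/t2.png",a)
cv2.imwrite("pics/w2.png",cv2.resize(w,(800,600)))
E
```

```text
4.87 pos [ 0.4847 -0.013   0.1612] q [ -1.7   7.3 -31.6  41.1   0.2  -0.7] F [ 0.2  1.9 -3.6] T [ 0.03  0.22 -0.02] open 0.0112 gf 59.8 zx [ 0.1728 -0.002  -0.985 ] h 179.05
front [-68.1   1.1 119.5] back [105.2   1.2 149.9] tilt 9.95 yaw 0.05 roll 0.05 F [ 0.2  1.9 -3.6] t 4.87
[ 0.4828 -0.0142  0.1618]
{'tx': np.float64(0.0059), 'ty': np.float64(-0.0039), 'tz': np.float64(-0.0029), 'ax': np.float64(0.0002), 'ay': np.float64(-0.0001), 'az': np.float64(0.0001)}
[ 0.4828 -0.0142  0.1018]
{'tx': np.float64(0.0405), 'ty': np.float64(-0.004), 'tz': np.float64(0.1941), 'ax': np.float64(0.0002), 'ay': np.float64(-0.0001), 'az': np.float64(0.0001)}
```

View pics/w2.png

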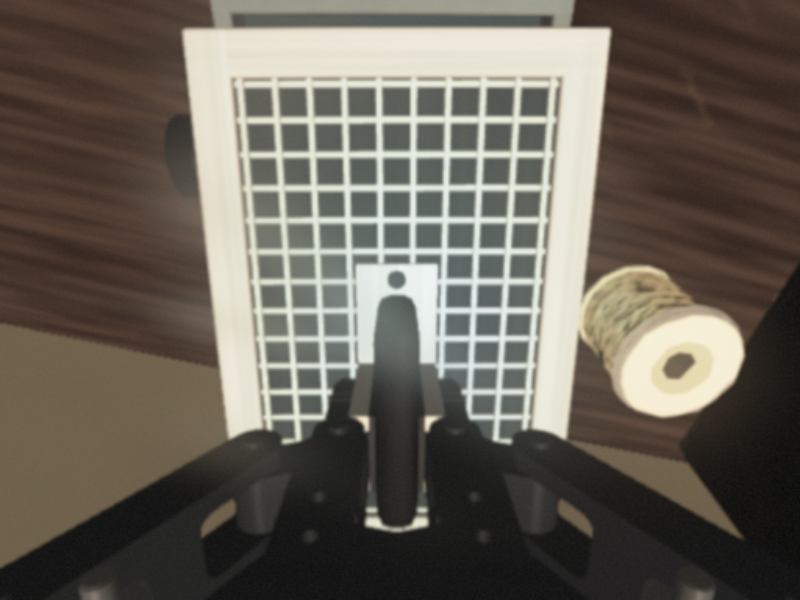

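The wrist view shows the panel's plain-end corners at (183,29) and (610,29). Behind them the box rim's sides are at columns 213 and 576, and the front lip's free edge is at row ≈13 with opening corners about (231,14) and (556,14).

```bash
python3 - <<'E'
from h import *; import pickle
c=pickle.load(open("w2.pkl","rb")); 
for p in [(213,8),(576,8),(231,14),(556,14)]: print(p,(B.T@(onz(c,big(p),.06)-BOX)*1e3).round(1))
o=ctrl.get_obs(); Rt=o["tool_rot"]; P=np.c_[-Rt[:,0],Rt[:,1],-Rt[:,2]]
for q in [(-.088,-.06,.008),(-.088,.06,.008)]: print((proj(c,o["ee_pos"]+P@(np.array(q)-L))+.5)/.64-.5)
E
```

```text
(213, 8) [-81.5 -71.4  60. ]
(576, 8) [-82.8  71.6  60. ]
(231, 14) [-79.4 -64.6  60. ]
(556, 14) [-80.6  64.   60. ]
[180.92661704  30.15928303]
[614.56964348  30.8598189 ]
```

View pics/t2.png

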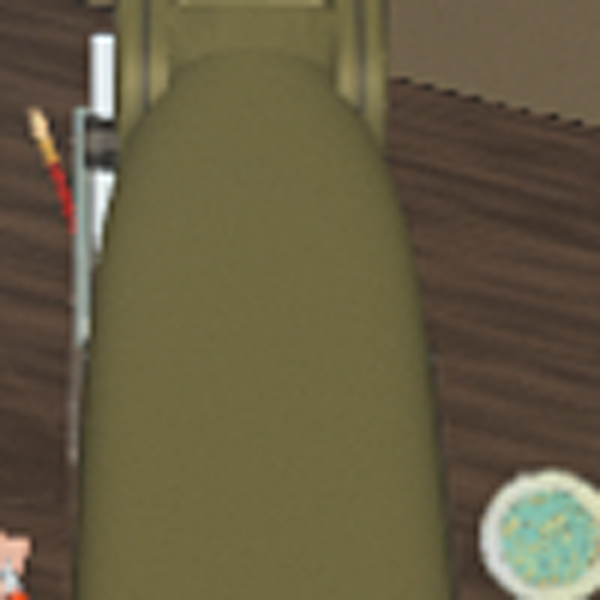

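```bash
python3 - <<'E'
from h import *
front(-.07,.048,10)
E
python3 -m jog '[{"tx":0.02,"ty":-0.004,"tz":0.08,"ax":0,"ay":0,"az":0,"grip":0},{"tx":0.035,"ty":-0.004,"tz":0.15,"ax":0,"ay":0,"az":0,"grip":0},{"tx":0.04,"ty":-0.004,"tz":0.19,"ax":0,"ay":0,"az":0,"grip":0},{"tx":0.0405,"ty":-0.004,"tz":0.194,"ax":0,"ay":0,"az":0,"grip":0},{"tx":0.0405,"ty":-0.004,"tz":0.194,"ax":0,"ay":0,"az":0,"grip":0}]' >/dev/null; python3 - <<'E'
from h import *
edges();front(-.07,.048,10);front(-.083,.047,10)
E
```

```text
[ 0.4828 -0.0142  0.0898]
{'tx': np.float64(0.0465), 'ty': np.float64(-0.0076), 'tz': np.float64(0.234), 'ax': np.float64(0.0003), 'ay': np.float64(-0.0002), 'az': np.float64(0.0012)}
front [-70.5   0.8  60.1] back [102.9   2.5  90.4] tilt 9.89 yaw 0.56 roll 0.02 F [ 0.1 -0.8 -2. ] t 5.38
[ 0.4828 -0.0142  0.0898]
{'tx': np.float64(0.0055), 'ty': np.float64(-0.0059), 'tz': np.float64(0.0394), 'ax': np.float64(0.0003), 'ay': np.float64(-0.0003), 'az': np.float64(0.0015)}
[ 0.4698 -0.0139  0.0888]
{'tx': np.float64(0.0488), 'ty': np.float64(-0.0055), 'tz': np.float64(0.0352), 'ax': np.float64(0.0003), 'ay': np.float64(-0.0003), 'az': np.float64(0.0015)}
```

```bash
python3 -m jog '[{"tx":0.0055,"ty":-0.006,"tz":0.02,"ax":0,"ay":0,"az":0.0015,"grip":0},{"tx":0.0055,"ty":-0.006,"tz":0.039,"ax":0,"ay":0,"az":0.0015,"grip":0},{"tx":0.0055,"ty":-0.006,"tz":0.039,"ax":0,"ay":0,"az":0.0015,"grip":0},{"tx":0.0055,"ty":-0.006,"tz":0.039,"ax":0,"ay":0,"az":0.0015,"grip":0}]' >/dev/null; python3 - <<'E'
from h import *
edges();front(-.083,.047,10)
w=ctrl.snapshot("wrist")[:,:,::-1]; import pickle; pickle.dump(ctrl.calibration("wrist"),open("w3.pkl","wb"))
cv2.imwrite("pics/w3.png",cv2.resize(w,(800,600)))
s=ctrl.snapshot("side")[:,:,::-1]; cv2.imwrite("pics/s3.png",cv2.resize(s[165:255,215:335],(800,600),interpolation=cv2.INTER_CUBIC))
E
```

```text
front [-68.7  -0.2  48.9] back [104.6  -0.3  79.6] tilt 10.04 yaw -0.06 roll 0.12 F [ 0.4  0.3 -3.1] t 5.72
[ 0.4698 -0.0139  0.0888]
{'tx': np.float64(0.048), 'ty': np.float64(0.001), 'tz': np.float64(-0.0018), 'ax': np.float64(0.0003), 'ay': np.float64(0.0001), 'az': np.float64(-0.0002)}
```

View pics/s3.png

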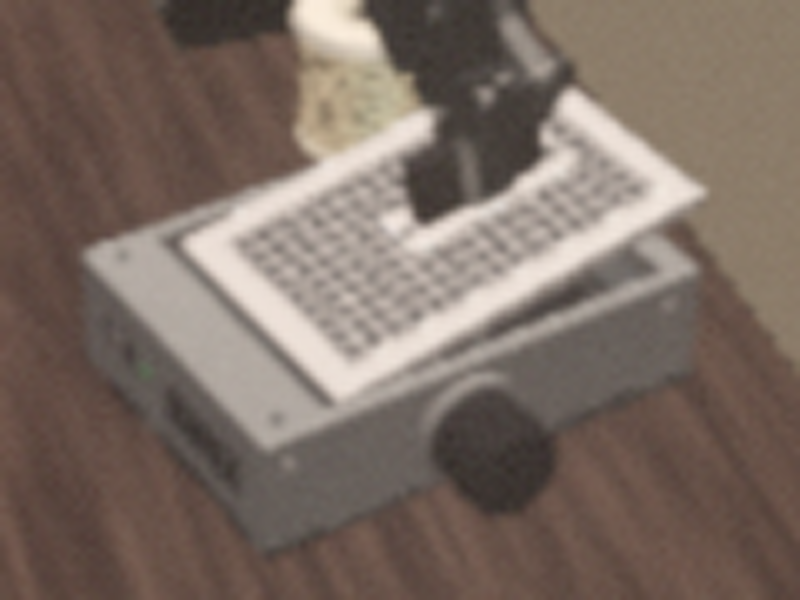

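View pics/w3.png

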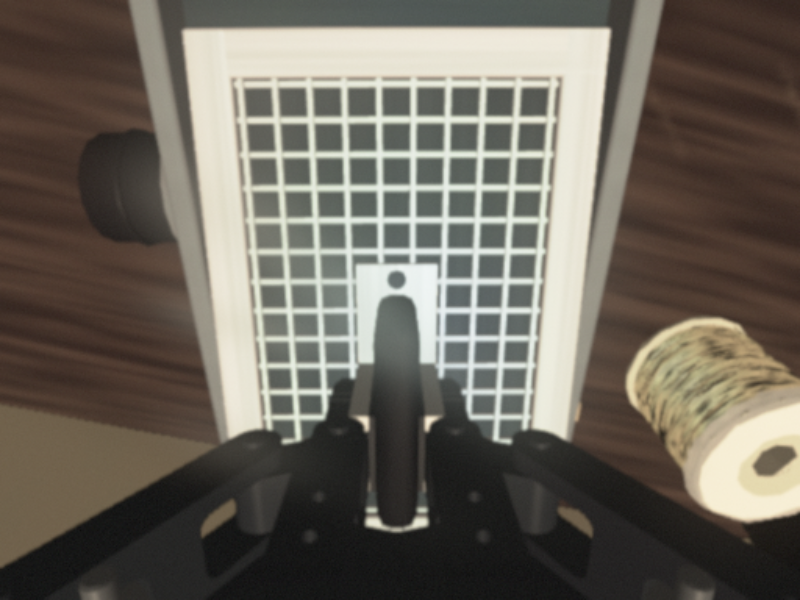

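Panel is well centred between the box walls; its front edge is in the opening just before the lip. Lowering a little more, then going under.

```bash
python3 - <<'E'
from h import *
front(-.072,.0455,10);front(-.084,.045,10)
E
python3 -m jog '[{"tx":0.008,"ty":0.001,"tz":0.008,"ax":0,"ay":0,"az":0,"grip":0},{"tx":0.01,"ty":0.001,"tz":0.013,"ax":0,"ay":0,"az":0,"grip":0},{"tx":0.01,"ty":0.001,"tz":0.013,"ax":0,"ay":0,"az":0,"grip":0}]' >/dev/null; python3 - <<'E'
from h import *
edges();front(-.084,.045,10);front(-.09,.045,10)
E
```

```text
[ 0.4808 -0.0141  0.0873]
{'tx': np.float64(0.0137), 'ty': np.float64(0.001), 'tz': np.float64(0.0103), 'ax': np.float64(0.0003), 'ay': np.float64(0.0002), 'az': np.float64(-0.0002)}
[ 0.4688 -0.0139  0.0868]
{'tx': np.float64(0.0534), 'ty': np.float64(0.0009), 'tz': np.float64(0.0049), 'ax': np.float64(0.0003), 'ay': np.float64(0.0002), 'az': np.float64(-0.0002)}
front [-71.8   0.2  44.2] back [101.6  -0.   74.7] tilt 9.98 yaw -0.06 roll 0.12 F [-0.3 -0.2 -2.1] t 6.07
[ 0.4688 -0.0139  0.0868]
{'tx': np.float64(0.0397), 'ty': np.float64(-0.0001), 'tz': np.float64(-0.0099), 'ax': np.float64(0.0003), 'ay': np.float64(-0.0), 'az': np.float64(-0.0002)}
[ 0.4628 -0.0138  0.0868]
{'tx': np.float64(0.0594), 'ty': np.float64(-0.0001), 'tz': np.float64(-0.0134), 'ax': np.float64(0.0003), 'ay': np.float64(-0.0), 'az': np.float64(-0.0002)}
```

```bash
python3 -m jog '[{"tx":0.015,"ty":0,"tz":-0.004,"ax":0,"ay":0,"az":0,"grip":0},{"tx":0.03,"ty":0,"tz":-0.007,"ax":0,"ay":0,"az":0,"grip":0},{"tx":0.04,"ty":0,"tz":-0.009,"ax":0,"ay":0,"az":0,"grip":0},{"tx":0.04,"ty":0,"tz":-0.009,"ax":0,"ay":0,"az":0,"grip":0},{"tx":0.04,"ty":0,"tz":-0.009,"ax":0,"ay":0,"az":0,"grip":0}]' >/dev/null; python3 -c "
from h import *
edges();front(-.09,.0445,10);st()"
```

```text
front [-82.7   0.1  45.4] back [90.6 -0.1 76.4] tilt 10.14 yaw -0.07 roll 0.11 F [ 1.8  0.1 -2.1] t 6.48
[ 0.4628 -0.0138  0.0863]
{'tx': np.float64(0.0244), 'ty': np.float64(0.0001), 'tz': np.float64(-0.0005), 'ax': np.float64(0.0003), 'ay': np.float64(0.0004), 'az': np.float64(-0.0002)}
6.48 pos [ 0.47   -0.014   0.0874] q [ -1.9  10.9 -40.6  28.4   0.3  -0.8] F [ 1.8  0.1 -2.1] T [-0.04 -0.17 -0.09] open 0.011 gf 59.8 zx [ 0.1761 -0.0013 -0.9844] h 178.93
```

```bash
python3 -m jog '[{"tx":0.01,"ty":0,"tz":-0.002,"ax":0,"ay":0,"az":0,"grip":0},{"tx":0.02,"ty":0,"tz":-0.0035,"ax":0,"ay":0,"az":0,"grip":0},{"tx":0.02,"ty":0,"tz":-0.0035,"ax":0,"ay":0,"az":0,"grip":0},{"tx":0.02,"ty":0,"tz":-0.0035,"ax":0,"ay":0,"az":0,"grip":0}]' >/dev/null; python3 -c "
from h import *
edges();front(-.095,.0445,10);st()"
```

```text
front [-86.1   0.1  45.8] back [87.  -0.2 77.6] tilt 10.39 yaw -0.07 roll 0.1 F [ 5.9 -0.4 -3.1] t 6.82
[ 0.4578 -0.0137  0.0863]
{'tx': np.float64(0.0295), 'ty': np.float64(0.0004), 'tz': np.float64(0.0014), 'ax': np.float64(0.0003), 'ay': np.float64(0.0011), 'az': np.float64(-0.0002)}
6.82 pos [ 0.4664 -0.014   0.0883] q [ -1.9  10.3 -41.2  28.    0.3  -0.8] F [ 5.9 -0.4 -3.1] T [-0.1  -1.17 -0.13] open 0.011 gf 59.7 zx [ 0.1804 -0.0016 -0.9836] h 178.93
```

```bash
python3 -m jog '[{"tx":0.008,"ty":0,"tz":0.002,"ax":0,"ay":0.001,"az":0,"grip":0},{"tx":0.016,"ty":0,"tz":0.003,"ax":0,"ay":0.0015,"az":0,"grip":0},{"tx":0.024,"ty":0,"tz":0.003,"ax":0,"ay":0.002,"az":0,"grip":0},{"tx":0.024,"ty":0,"tz":0.003,"ax":0,"ay":0.002,"az":0,"grip":0},{"tx":0.024,"ty":0,"tz":0.003,"ax":0,"ay":0.002,"az":0,"grip":0}]' >/dev/null; python3 -c "
from h import *
edges();front(-.097,.0445,10);st()"
```

```text
front [-90.6   0.   45.7] back [82.8 -0.2 76.1] tilt 9.96 yaw -0.07 roll 0.1 F [ 9.3  0.1 -0.7] t 7.23
[ 0.4558 -0.0137  0.0863]
{'tx': np.float64(0.0218), 'ty': np.float64(0.0004), 'tz': np.float64(-0.0001), 'ax': np.float64(0.0003), 'ay': np.float64(-0.0001), 'az': np.float64(-0.0002)}
7.23 pos [ 0.4622 -0.0139  0.0874] q [ -1.9  10.3 -41.4  28.4   0.2  -0.8] F [ 9.3  0.1 -0.7] T [-0.1  -1.7  -0.16] open 0.0113 gf 59.8 zx [ 0.1729 -0.0014 -0.9849] h 178.93
```

```bash
python3 -m jog '[{"tx":0.008,"ty":0,"tz":0.001,"ax":0,"ay":0.0005,"az":0,"grip":0},{"tx":0.016,"ty":0,"tz":0.002,"ax":0,"ay":0.001,"az":0,"grip":0},{"tx":0.016,"ty":0,"tz":0.002,"ax":0,"ay":0.001,"az":0,"grip":0},{"tx":0.016,"ty":0,"tz":0.002,"ax":0,"ay":0.001,"az":0,"grip":0}]' >/dev/null; python3 -c "
from h import *
edges();st()"; python3 -m jog '[{"tx":0.008,"ty":0,"tz":0.001,"ax":0,"ay":0.0003,"az":0,"grip":0},{"tx":0.012,"ty":0,"tz":0.001,"ax":0,"ay":0.0005,"az":0,"grip":0},{"tx":0.012,"ty":0,"tz":0.001,"ax":0,"ay":0.0005,"az":0,"grip":0},{"tx":0.012,"ty":0,"tz":0.001,"ax":0,"ay":0.0005,"az":0,"grip":0}]' >/dev/null; python3 -c "
from h import *
edges();st()"
```

```text
front [-93.5   0.   45.4] back [79.9 -0.2 75.4] tilt 9.79 yaw -0.07 roll 0.1 F [10.7 -1.4  1.1] t 7.57
7.57 pos [ 0.4594 -0.0139  0.0868] q [ -1.9  10.2 -41.6  28.4   0.2  -0.8] F [10.7 -1.4  1.1] T [-0.13 -2.04 -0.19] open 0.0111 gf 60.0 zx [ 0.1701 -0.0014 -0.9854] h 178.93
front [-95.6   0.   45.3] back [77.8 -0.2 75.2] tilt 9.76 yaw -0.07 roll 0.1 F [11.1 -1.1  1.5] t 7.9
7.9 pos [ 0.4573 -0.0139  0.0867] q [ -1.9  10.  -41.8  28.4   0.2  -0.8] F [11.1 -1.1  1.5] T [-0.14 -2.19 -0.17] open 0.0109 gf 60.2 zx [ 0.1696 -0.0014 -0.9855] h 178.93
```

```bash
python3 -m jog '[{"tx":0.006,"ty":0,"tz":0.001,"ax":0,"ay":0.0003,"az":0,"grip":0},{"tx":0.01,"ty":0,"tz":0.001,"ax":0,"ay":0.0005,"az":0,"grip":0},{"tx":0.01,"ty":0,"tz":0.001,"ax":0,"ay":0.0005,"az":0,"grip":0},{"tx":0.01,"ty":0,"tz":0.001,"ax":0,"ay":0.0005,"az":0,"grip":0}]' >/dev/null; python3 -c "
from h import *
edges();st()"
```

```text
front [-96.    0.   45.4] back [77.4 -0.2 75.5] tilt 9.85 yaw -0.07 roll 0.1 F [15.  -0.7  2.2] t 8.23
8.23 pos [ 0.4569 -0.0139  0.087 ] q [ -1.9   9.9 -41.9  28.3   0.2  -0.8] F [15.  -0.7  2.2] T [-0.13 -2.78 -0.08] open 0.0109 gf 60.2 zx [ 0.171  -0.0014 -0.9853] h 178.93
```

Stop felt (15 N, almost no further motion). Checking slip of the panel in the grip by template match, and planning the swing.

```bash
cat >> h.py <<'E'
def slip(n):
    a=cv2.cvtColor(cv2.imread("pics/w3.png"),cv2.COLOR_BGR2GRAY)
    w=ctrl.snapshot("wrist")[:,:,::-1]; b=cv2.cvtColor(cv2.resize(w,(800,600)),cv2.COLOR_BGR2GRAY); cv2.imwrite(f"pics/{n}.png",b)
    for (r,c) in [(90,235),(90,520),(20,180),(20,570),(250,360)]:
        t=a[r:r+45,c:c+45]; m=cv2.matchTemplate(b[max(r-15,0):r+60,c-15:c+60],t,cv2.TM_CCOEFF_NORMED); k=cv2.minMaxLoc(m); print((r,c),"dx,dy",k[3][0]-15,k[3][1]-min(15,r),round(k[1],2))
E
python3 - <<'E'
from h import *
edges(); slip("w4"); front(-.0962,.045,7); front(-.0966,.0445,4)
E
```

```text
front [-96.    0.   45.4] back [77.4 -0.2 75.5] tilt 9.85 yaw -0.07 roll 0.1 F [15.  -0.7  2.2] t 8.23
(90, 235) dx,dy 1 0 0.91
(90, 520) dx,dy 0 1 0.91
(20, 180) dx,dy 15 3 0.63
(20, 570) dx,dy -7 -15 0.44
(250, 360) dx,dy 0 0 1.0
[ 0.4587 -0.0138  0.0813]
{'tx': np.float64(-0.0026), 'ty': np.float64(0.0004), 'tz': np.float64(0.0194), 'ax': np.float64(0.0003), 'ay': np.float64(0.0079), 'az': np.float64(-0.0002)}
[ 0.46   -0.0138  0.0753]
{'tx': np.float64(-0.0036), 'ty': np.float64(0.0003), 'tz': np.float64(0.04), 'ax': np.float64(0.0003), 'ay': np.float64(0.0162), 'az': np.float64(-0.0002)}
```

```bash
python3 -m jog '[{"tx":-0.001,"ty":0,"tz":0.007,"ax":0,"ay":0.003,"az":0,"grip":0},{"tx":-0.002,"ty":0,"tz":0.013,"ax":0,"ay":0.0055,"az":0,"grip":0},{"tx":-0.0026,"ty":0,"tz":0.0195,"ax":0,"ay":0.008,"az":0,"grip":0},{"tx":-0.0026,"ty":0,"tz":0.0195,"ax":0,"ay":0.008,"az":0,"grip":0},{"tx":-0.0026,"ty":0,"tz":0.0195,"ax":0,"ay":0.008,"az":0,"grip":0}]' >/dev/null; python3 -c "
from h import *
edges();st();front(-.0966,.0445,4)"
```

```text
front [-96.3   0.   44.5] back [78.5 -0.2 65.8] tilt 6.93 yaw -0.06 roll 0.1 F [14.4 -0.8  3.8] t 8.7
8.7 pos [ 0.4586 -0.0139  0.0808] q [ -1.9  12.2 -39.4  31.5   0.2  -0.8] F [14.4 -0.8  3.8] T [-0.15 -2.7  -0.17] open 0.0114 gf 60.5 zx [ 1.206e-01 -4.000e-04 -9.927e-01] h 178.94
[ 0.46   -0.0138  0.0753]
{'tx': np.float64(-0.0023), 'ty': np.float64(0.0004), 'tz': np.float64(0.0186), 'ax': np.float64(0.0003), 'ay': np.float64(0.0081), 'az': np.float64(-0.0002)}
```

```bash
python3 -m jog '[{"tx":0,"ty":0,"tz":0.006,"ax":0,"ay":0.003,"az":0,"grip":0},{"tx":-0.0005,"ty":0,"tz":0.012,"ax":0,"ay":0.0055,"az":0,"grip":0},{"tx":-0.001,"ty":0,"tz":0.0175,"ax":0,"ay":0.008,"az":0,"grip":0},{"tx":-0.001,"ty":0,"tz":0.0175,"ax":0,"ay":0.008,"az":0,"grip":0},{"tx":-0.001,"ty":0,"tz":0.0175,"ax":0,"ay":0.008,"az":0,"grip":0}]' >/dev/null; python3 -c "
from h import *
edges();st();front(-.097,.0445,2);front(-.0975,.0443,.5);slip('w5')"
```

```text
front [-96.6   0.   44.3] back [79.  -0.1 56.9] tilt 4.1 yaw -0.06 roll 0.1 F [15.1 -0.4  4.9] t 9.12
9.12 pos [ 0.46   -0.0139  0.0753] q [ -1.8  14.4 -36.9  34.6   0.2  -0.8] F [15.1 -0.4  4.9] T [-0.15 -2.72 -0.13] open 0.0114 gf 60.5 zx [ 7.140e-02  5.000e-04 -9.974e-01] h 178.94
[ 0.4606 -0.0138  0.0716]
{'tx': np.float64(-0.0013), 'ty': np.float64(0.0003), 'tz': np.float64(0.0126), 'ax': np.float64(0.0003), 'ay': np.float64(0.0058), 'az': np.float64(-0.0002)}
[ 0.4608 -0.0138  0.0685]
{'tx': np.float64(-0.0011), 'ty': np.float64(0.0003), 'tz': np.float64(0.0227), 'ax': np.float64(0.0003), 'ay': np.float64(0.01), 'az': np.float64(-0.0002)}
(90, 235) dx,dy 0 0 0.95
(90, 520) dx,dy 1 1 0.94
(20, 180) dx,dy 15 -3 0.61
(20, 570) dx,dy 15 5 0.42
(250, 360) dx,dy 0 0 1.0
```

```bash
python3 -m jog '[{"tx":0,"ty":0,"tz":0.004,"ax":0,"ay":0.002,"az":0,"grip":0},{"tx":0,"ty":0,"tz":0.008,"ax":0,"ay":0.004,"az":0,"grip":0},{"tx":0,"ty":0,"tz":0.012,"ax":0,"ay":0.0058,"az":0,"grip":0},{"tx":0,"ty":0,"tz":0.012,"ax":0,"ay":0.0058,"az":0,"grip":0},{"tx":0,"ty":0,"tz":0.012,"ax":0,"ay":0.0058,"az":0,"grip":0}]' >/dev/null; python3 -c "
from h import *
edges();st();front(-.0975,.0443,.5);slip('w6')"
```

```text
front [-96.9   0.   44.4] back [79.  -0.2 50.8] tilt 2.08 yaw -0.06 roll 0.1 F [15.7 -1.9  3. ] t 9.58
9.58 pos [ 0.4607 -0.0139  0.0716] q [ -1.8  15.9 -35.1  36.9   0.1  -0.8] F [15.7 -1.9  3. ] T [-0.13 -2.96 -0.18] open 0.0111 gf 60.6 zx [ 0.0362  0.0011 -0.9993] h 178.94
[ 0.4608 -0.0138  0.0685]
{'tx': np.float64(0.0001), 'ty': np.float64(0.0004), 'tz': np.float64(0.0102), 'ax': np.float64(0.0003), 'ay': np.float64(0.0044), 'az': np.float64(-0.0002)}
(90, 235) dx,dy 0 0 0.96
(90, 520) dx,dy 1 0 0.96
(20, 180) dx,dy 14 -1 0.64
(20, 570) dx,dy 15 4 0.43
(250, 360) dx,dy 0 0 1.0
```

```bash
python3 -m jog '[{"tx":0.0005,"ty":0,"tz":0.0035,"ax":0,"ay":0.0015,"az":0,"grip":0},{"tx":0.0005,"ty":0,"tz":0.007,"ax":0,"ay":0.003,"az":0,"grip":0},{"tx":0.0005,"ty":0,"tz":0.0105,"ax":0,"ay":0.0045,"az":0,"grip":0},{"tx":0.0005,"ty":0,"tz":0.0105,"ax":0,"ay":0.0045,"az":0,"grip":0},{"tx":0.0005,"ty":0,"tz":0.0105,"ax":0,"ay":0.0045,"az":0,"grip":0}]' >/dev/null; python3 -c "
from h import *
edges();st();front(-.092,.0435,.3);slip('w7')"
```

```text
front [-97.1   0.   44.2] back [78.9 -0.2 45.8] tilt 0.53 yaw -0.06 roll 0.1 F [17.1 -0.8  4.8] t 10.05
10.05 pos [ 0.4612 -0.0139  0.0685] q [ -1.8  17.2 -33.8  38.5   0.1  -0.7] F [17.1 -0.8  4.8] T [-0.11 -2.98 -0.15] open 0.0113 gf 60.8 zx [ 0.0092  0.0015 -1.    ] h 178.94
[ 0.4664 -0.0139  0.0674]
{'tx': np.float64(-0.0171), 'ty': np.float64(0.0005), 'tz': np.float64(0.0039), 'ax': np.float64(0.0003), 'ay': np.float64(0.0006), 'az': np.float64(-0.0002)}
(90, 235) dx,dy 0 0 0.97
(90, 520) dx,dy 1 0 0.97
(20, 180) dx,dy 14 -4 0.65
(20, 570) dx,dy 15 2 0.42
(250, 360) dx,dy 0 0 1.0
```

```bash
python3 -m jog '[{"tx":-0.005,"ty":0,"tz":0,"ax":0,"ay":0.0003,"az":0,"grip":0},{"tx":-0.011,"ty":0,"tz":0,"ax":0,"ay":0.0006,"az":0,"grip":0},{"tx":-0.017,"ty":0,"tz":0,"ax":0,"ay":0.0006,"az":0,"grip":0},{"tx":-0.017,"ty":0,"tz":0,"ax":0,"ay":0.0006,"az":0,"grip":0}]' >/dev/null; python3 -c "
from h import *
edges();st();front(-.0885,.0435,0);slip('w8')"
```

```text
front [-96.2   0.   44.1] back [79.8 -0.1 43.7] tilt -0.11 yaw -0.05 roll 0.1 F [11.6 -1.5  3.3] t 10.43
10.43 pos [ 0.4623 -0.0139  0.0672] q [ -1.8  17.7 -33.1  39.3   0.1  -0.7] F [11.6 -1.5  3.3] T [-0.18 -2.01 -0.11] open 0.0114 gf 60.7 zx [-0.0019  0.0017 -1.    ] h 178.95
[ 0.47   -0.0139  0.0668]
{'tx': np.float64(-0.0257), 'ty': np.float64(0.0004), 'tz': np.float64(0.0012), 'ax': np.float64(0.0003), 'ay': np.float64(-0.0003), 'az': np.float64(-0.0001)}
(90, 235) dx,dy 0 -1 1.0
(90, 520) dx,dy 1 0 1.0
(20, 180) dx,dy 13 -8 0.63
(20, 570) dx,dy 15 -3 0.41
(250, 360) dx,dy 0 0 1.0
```

```bash
python3 -m jog '[{"tx":-0.006,"ty":0,"tz":0,"ax":0,"ay":-0.0003,"az":0,"grip":0},{"tx":-0.012,"ty":0,"tz":0,"ax":0,"ay":-0.0006,"az":0,"grip":0},{"tx":-0.017,"ty":0,"tz":0,"ax":0,"ay":-0.0008,"az":0,"grip":0},{"tx":-0.017,"ty":0,"tz":0,"ax":0,"ay":-0.0008,"az":0,"grip":0},{"tx":-0.017,"ty":0,"tz":0,"ax":0,"ay":-0.0008,"az":0,"grip":0}]' >/dev/null; python3 -c "
from h import *
edges();st();front(-.0875,.0435,0.1)"
```

```text
front [-93.3   0.1  43.2] back [82.7 -0.1 43.1] tilt -0.04 yaw -0.05 roll 0.11 F [10.5 -0.3  3. ] t 10.9
10.9 pos [ 0.4652 -0.0139  0.0664] q [ -1.8  18.  -32.9  39.2   0.1  -0.7] F [10.5 -0.3  3. ] T [-0.06 -1.7  -0.16] open 0.0109 gf 60.5 zx [-6.0e-04  1.9e-03 -1.0e+00] h 178.95
[ 0.471 -0.014  0.067]
{'tx': np.float64(-0.0191), 'ty': np.float64(0.0003), 'tz': np.float64(-0.0019), 'ax': np.float64(0.0003), 'ay': np.float64(-0.0004), 'az': np.float64(-0.0002)}
```

```bash
python3 -m jog '[{"tx":-0.006,"ty":0,"tz":-0.001,"ax":0,"ay":-0.0003,"az":0,"grip":0},{"tx":-0.012,"ty":0,"tz":-0.001,"ax":0,"ay":-0.0006,"az":0,"grip":0},{"tx":-0.016,"ty":0,"tz":-0.001,"ax":0,"ay":-0.0008,"az":0,"grip":0},{"tx":-0.016,"ty":0,"tz":-0.001,"ax":0,"ay":-0.0008,"az":0,"grip":0},{"tx":-0.016,"ty":0,"tz":-0.001,"ax":0,"ay":-0.0008,"az":0,"grip":0}]' >/dev/null; python3 -c "
from h import *
edges();st();front(-.0875,.0435,0.1)"
```

```text
front [-90.2   0.1  42.6] back [85.8 -0.1 42.8] tilt 0.06 yaw -0.06 roll 0.11 F [ 7.3 -0.2  1.1] t 11.32
11.32 pos [ 0.4682 -0.014   0.066 ] q [ -1.8  18.2 -32.6  39.1   0.1  -0.7] F [ 7.3 -0.2  1.1] T [-0.11 -1.42 -0.14] open 0.0111 gf 60.4 zx [ 0.0011  0.0019 -1.    ] h 178.94
[ 0.471 -0.014  0.067]
{'tx': np.float64(-0.0091), 'ty': np.float64(0.0002), 'tz': np.float64(-0.0032), 'ax': np.float64(0.0003), 'ay': np.float64(-0.0001), 'az': np.float64(-0.0002)}
```

```bash
python3 -m jog '[{"tx":-0.005,"ty":0,"tz":0,"ax":0,"ay":-0.0002,"az":0,"grip":0},{"tx":-0.01,"ty":0,"tz":0,"ax":0,"ay":-0.0004,"az":0,"grip":0},{"tx":-0.01,"ty":0,"tz":0,"ax":0,"ay":-0.0004,"az":0,"grip":0},{"tx":-0.01,"ty":0,"tz":0,"ax":0,"ay":-0.0004,"az":0,"grip":0}]' >/dev/null; python3 -c "
from h import *
edges();st()"
```

```text
front [-88.3   0.2  42.2] back [87.7 -0.  42.5] tilt 0.09 yaw -0.06 roll 0.12 F [ 6.1 -0.4  0.3] t 11.65
11.65 pos [ 0.4702 -0.0139  0.0656] q [ -1.8  18.4 -32.4  39.1   0.1  -0.7] F [ 6.1 -0.4  0.3] T [-0.13 -1.19 -0.1 ] open 0.011 gf 60.3 zx [ 0.0017  0.002  -1.    ] h 178.94
```

```bash
python3 -m jog '[{"tx":-0.003,"ty":0,"tz":0,"ax":0,"ay":0,"az":0,"grip":0},{"tx":-0.003,"ty":0,"tz":0,"ax":0,"ay":0,"az":0,"grip":0.4},{"tx":-0.003,"ty":0,"tz":0,"ax":0,"ay":0,"az":0,"grip":0.4},{"tx":-0.003,"ty":0,"tz":0,"ax":0,"ay":0,"az":0,"grip":0.4},{"tx":-0.003,"ty":0,"tz":0,"ax":0,"ay":0,"az":0,"grip":0.4},{"tx":-0.003,"ty":0,"tz":0,"ax":0,"ay":0,"az":0,"grip":0.4}]'; python3 -c "
from h import *
st()"; python3 -m jog '[{"tx":0,"ty":0,"tz":-0.05,"ax":0,"ay":0,"az":0,"grip":0.4},{"tx":0,"ty":0,"tz":-0.15,"ax":0,"ay":0,"az":0,"grip":0.4},{"tx":0,"ty":0,"tz":-0.27,"ax":0,"ay":0,"az":0,"grip":0.4},{"tx":0.1,"ty":0,"tz":-0.35,"ax":0,"ay":0,"az":0,"grip":0.4},{"tx":0.1,"ty":0,"tz":-0.4,"ax":0,"ay":0,"az":0,"grip":0.4},{"tx":0.1,"ty":0,"tz":-0.4,"ax":0,"ay":0,"az":0,"grip":0.4},{"tx":0.1,"ty":0,"tz":-0.4,"ax":0,"ay":0,"az":0,"grip":0.4}]' | head -3; python3 - <<'E'
from h import *; import pickle
pickle.dump(ctrl.calibration("wrist"),open("w9.pkl","wb")); w=ctrl.snapshot("wrist")[:,:,::-1]
cv2.imwrite("pics/w9.png",cv2.resize(w,(800,600),interpolation=cv2.INTER_CUBIC))
E
```

```text
time_s: 12.15
ee_pos: [0.4659, -0.0138, 0.0639]
tool_rot: [[-1.0, 0.018, -0.008], [0.018, 1.0, 0.002], [0.008, 0.002, -1.0]]
wrist_force: [0.2, -0.2, -0.7]
opening: 0.0342
grasp_force: 0.0
12.15 pos [ 0.4659 -0.0138  0.0639] q [ -1.8  18.5 -32.6  39.4   0.1  -0.7] F [ 0.2 -0.2 -0.7] T [-0.01 -0.01 -0.01] open 0.0342 gf 0.0 zx [-0.0078  0.0022 -1.    ] h 178.97
time_s: 12.73
ee_pos: [0.4382, -0.0135, 0.1849]
tool_rot: [[-1.0, 0.018, -0.004], [0.018, 1.0, 0.002], [0.004, 0.002, -1.0]]
```

View pics/w9.png

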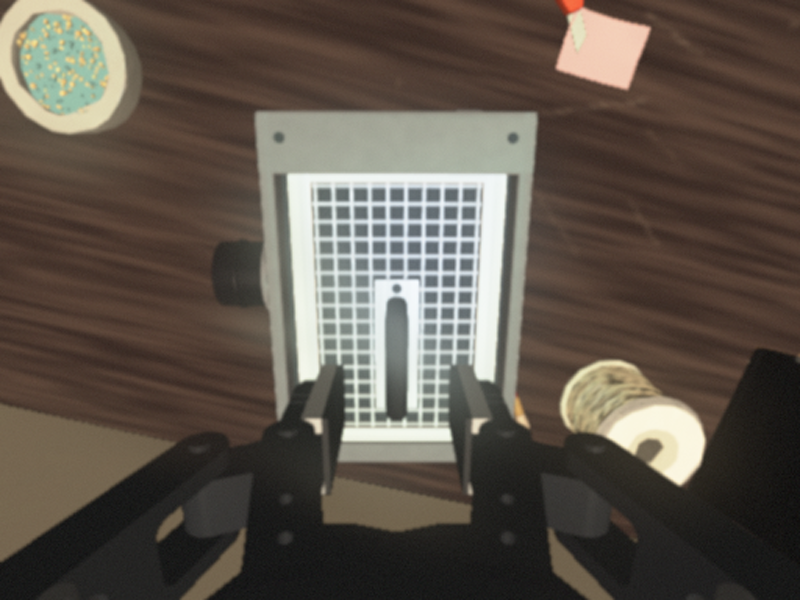

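The panel lies in the opening with both ends under the lips: front lip edge at row 174, back lip edge at row 442, grip top from (397,297) to (397,419). A quick numeric check of x.

```bash
python3 - <<'E'
from h import *; import pickle
c=pickle.load(open("w9.pkl","rb"))
for n,p,z in [("frontlip",(397,174),.06),("backlip",(397,441),.06),("grip front",(397,297),.084),("grip back",(397,419),.084),("mesh front",(397,184),.05),("mesh back",(397,427),.05)]: print(n,(B.T@(onz(c,big(p),z)-BOX)*1e3).round(1))
E
```

```text
frontlip [-80.   -0.1  60. ]
backlip [77.6  0.1 60. ]
grip front [-20.3  -0.   84. ]
grip back [48.8  0.  84. ]
mesh front [-74.6  -0.   50. ]
mesh back [73.9  0.1 50. ]
```

```bash
python3 -c "
from h import *; st(); print(ctrl.sign_off())"
```

```text
12.78 pos [ 0.4377 -0.0135  0.1839] q [ -1.9   8.7 -25.1  56.5   0.1  -0.8] F [ 0.3 -0.3 -0.6] T [-0.05  0.03  0.02] open 0.0342 gf 0.0 zx [-0.0059  0.0022 -1.    ] h 178.96
the job is handed in; nothing more can be done
None
```

The filter is refitted and released, and I handed the job in at 12.8 s. In the last wrist picture it sat flat under both lips, about 1 mm from its seat along x; sign-off gave no verdict.

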